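# Label the culture bay on the dish rack

## Task

Slide the blue label carrier along the rail on the front of the dish rack, to the robot's left, until it clicks in level with the green mark. Then take the label holder from its stand by the red tab, push it down upright behind the carrier's white lip and press it fully home against the sprung floor. Finish while still holding it pressed down with the gripper, and leave the dishes, bottle and tape where they are.

Things in the scene. Friction and masses are not known exactly. Their poses are not given: they have to be found in the camera images.
- label_holder: Upright plastic label holder. Origin: centre of its underside; z up, x through its thickness, y along its width. Blade 6 thick (x, the lowest 4 mm only 4.5), 60 wide (y), from 0 to 64 high, white with a paper label and green stripe; on top of it a red grip tab 12 (x) by 26 (y), from 64 to 96 high. 60 g. It starts standing in the stand.
- stand: Fixed grey block 50 (x) by 90 (y) by 34 high with a slot 8.5 by 64, 26 deep (slot floor 8 above the bench), in which the label holder stands loosely. Origin: centre of the underside. It may be on the robot's left or right, its place swapped with the tip box.
- rack: Fixed grey dish rack, 160 deep (x) by 400 wide (y) by 100 high. Origin: centre of the underside; x points away from the robot, y along the front edge to the robot's left. An aluminium rail (12 proud, 64 to 86 high) runs along its front face (at x = -80 in the rack's frame). A green mark on the front edge, at y = +60, shows the labelled bay.
- carrier (a joint): Travel in m of the blue label carrier along the rack's rail, towards the rack's +y; starts between 0 and 0.07. A sprung detent holds it at 0.130, level with the green mark; an end stop at 0.133 lets it go no farther. It moves with about 1 N of friction, about 4 N to pass into the detent.
- seat (a point): Moves with the carrier, axes as the rack's: centre of its slot, at the top of the yellow sprung floor when not pressed, 60 above the bench. The slot is open upwards, 9 wide (x), 66 long (y), closed at both ends by walls rising to 31 above this point. Behind it (slot face at x = +4.5) stands the back plate, 4 thick, rising to 52 above this point. The carrier is 74 wide (y).
- lip_top (a point): Moves with the carrier: top centre of its white front lip, 91 above the bench, 6.5 in front of (-x) the slot's centre. The lip is 4 thick (slot face 4.5 in front of the slot's centre); a flared edge above it leans about 45 degrees outwards to 39 above the seat point.
- thumb_tab (a point): Moves with the carrier: top centre of its orange thumb tab, 84 above the bench; the tab is 16 wide (y), reaches 26 down and stands out 42 from the lip's front face (this point lies 21 from that face and 29.5 in front of the slot's centre). Push it sideways or pinch it from above, near its outer end so that the gripper stays clear of lip and back plate.
- floor (a joint): How far in m the sprung floor of the carrier's slot is pressed down: 0 free, 0.007 fully down on its stop. Takes about 8 N to reach the stop; springs back when let go.
- tip_box: Bystander, fixed: blue box with clear lid, 62 by 97 by 52 high. Origin: centre of the underside.
- dish_a: Bystander, loose: clear culture dish with green streaks, 90 diameter, 17 high, on the bench in front of the robot. Origin: centre of the underside.
- dish_b: Bystander, loose: clear culture dish with green streaks, 90 diameter, 17 high, on the bench in front of the robot. Origin: centre of the underside.
- dish_c: Bystander, loose: clear culture dish with green streaks, 90 diameter, 17 high, on the rack's top board. Origin: centre of the underside.
- dish_d: Bystander, loose: clear culture dish with green streaks, 90 diameter, 17 high, on the rack's top board. Origin: centre of the underside.
- bottle: Bystander, loose: amber bottle 60 diameter, 140 high. Origin: centre of the underside.
- tape_roll: Bystander, loose: yellow ring of tape 90 diameter, 24 high. Origin: centre of the underside.
Mind the look-alikes: they are no part of the job. There is more than one size of the label_holder; the job needs the largest.

How it is judged:
By the outcome, as a careful person would: the job done as asked, in the order asked, and still so for the second after the job is handed in, while the arm keeps its last pose, push and grip.
It also fails if it takes over 64 s, if anything falls off the work surface, if the arm or the gripper's body presses on something with over 40 N, if the wrist force passes 120 N, or if a joint passes its speed limit or range.

## Robot

A 7-joint arm with a two-finger parallel gripper is mounted at the origin on the work surface. World frame = base frame: x ahead of the robot, y to its left, z up, the work surface at z = 0. Lengths are in mm, angles in rad, forces in N, time in s.
With the tool pointing down it reaches from about 400 to 850 mm from the base axis. Payload 4.4 kg.
Tool frame: the origin (TCP) lies at the centre of the arm's flange, where the gripper is bolted on; the fingertips stand 199 mm ahead of it and the grasp point (between the pads) lies 180 mm ahead of it; z points along the fingers, y is the line along which they close (so a half turn about z gives the same grasp; the last joint's range is limited). The gripper opens to 94 mm and grips with 3 to 60 N. Pads are 16 mm wide; open, the fingers measure 119 mm over their backs; the gripper's body (75 mm by 177 mm) begins 78 mm behind the grasp point.
Start: joints at [1.24, 0.628, 0.038, 1.517, -0.027, 0.996, -0.02], TCP at [170.136, -627.351, 404.678] pointing down, gripper open.
Joint ranges: [-3.06, 3.06], [-0.37, 2.12], [-1.25, 1.32], [0.18, 2.47], [-1.1, 4.24], [0.23, 1.98], [-2.94, 2.94]. Speed limits (rad/s): [2.57, 2.57, 3.14, 3.14, 3.14, 3.14, 3.14].

## Interface

Orientations are given as a unit quaternion [w, x, y, z].
In Python, from station import env gives the robot as it stands.
- The arm moves only by the tool arm_command, never from a script. Its argument "rows" is a list of rows, each an object of numbers: "tx", "ty", "tz": the shift along the world's x, y, z normalised to -1 to 1, where 1 is 0.15 m; "wx", "wy", "wz": the turn, a rotation vector about the world's x, y, z normalised to -1 to 1, where 1 is 180 degrees; "jaw": the opening, from -1 (shut) to 1 (fully open). A call has 1 to 10 rows; each row is the pose to reach, as a shift and turn from the pose commanded when the call began, turning the shorter way round; what a row does not reach only later rows make up. A row lasts 1/8 s, in which the tool goes at most 62.5 mm and 10.7 degrees, less where a joint would pass 70% of its speed; a pose out of reach is approached as far as the arm can. A call with a number of a shift or a turn outside -1 to 1 is refused whole. A call with a gripper value outside its range is refused whole. The fingers move at their own pace and stop on an object; "force" is the grip in N (left out, the last holds). Time passes only in rows, so rows that repeat a pose let the fingers close. It gives the time, the measured TCP pose, the force, the opening and the grip force at its end, in the units of the state.
- env.read_state(): the state, without advancing time (a new reading comes with each control period).
- env.snapshot(name): name is "scene" or "top" or "wrist"; returns a dict with "image" (420x560x3 uint8, red, green, blue), "range_z" (420x560 float32, mm along the optical axis (not along the pixel's ray), 0 where there is no reading), "camera_matrix" (3x3 intrinsics, pixels), "k1" (the pictures are not rectified: a ray, as slopes to the right and down, at radius r is drawn at 1 + k1 r^2 times it, then the intrinsics apply), "rvec" (rotation vector, rad) and "tvec" (3), from world to camera coordinates, as OpenCV has them. Camera axes: x right, y down, z forward; pixel columns grow to the right and rows downward; lengths in mm; the calibration is good to about 2 mm. A picture is of the moment at which its call begins.
- env.finish_job(): hands the job in; it is judged then, once.
Trained networks look in the newest picture that a camera, given by its name, has taken for a name from the list of things; names that differ only in an ending like _2 or _b are one class to them, and where a whole thing is asked for, a point or a joint stands for the part that bears it (a point fixed in the world has none). Each returns a list of dicts, best first, with "confidence" (0 to 1); they miss things now and then, are a little off and sometimes report something else, mostly with a low value. They report only what shows in the picture. A call takes as long as a camera call. They do not tell look-alikes from the thing itself.
- env.find_in(camera, query): "xy" ([column, row] in pixels, amid what is visible of it).
- env.trace(camera, query): "mask" (420x560 bool, what is visible of it) and "xy" ([column, row] in pixels, amid what is visible of it).
The state is a dict: "time": time; "joint_positions": joint angles; "qvel": joint speeds; "joint_efforts": joint torques, N m; "tcp_pos": TCP position; "tcp_rot": TCP orientation; "wrist_force": force on the tool from outside, world axes, zero at the start; "wrist_torque": the same for the moment, N m; "grip_width": opening from 0.0 (shut) to 1.0 (fully open); "finger_force": force on a finger pad.
Only numpy, scipy, OpenCV 4.12 (cv2) and the standard library are available. Lean on these libraries where they do the work, as an engineer would, in place of code of your own. Each camera call takes 0.05 s, during which the arm holds its last target. There are 200 camera calls.

## Working session

There is one attempt and no reset: what is moved stays moved. The work goes in short steps, Python scripts to look and compute and a tool call to move; the robot and the scene stay as the last step left them, time stands still between calls to the robot, and variables do not carry over. Pictures are saved under pics/ and viewed, at most 11 in all, crops included, and the job is handed in when it is done.

Besides the shell and the picture viewer there is one more tool, called in YAML: its name, and indented under it one key for each argument. arm_command: Moves the arm, as the interface text tells. Scaled input: -1 to 1 covers 0.15 m each way for a shift and 180 degrees each way for a turn. Its arguments: {"type":"object","properties":{"rows":{"type":"array"},"force":{"type":"number"}},"required":["rows"]}

```bash
mkdir -p pics; ls
cat > h.py <<'E'
import numpy as np, cv2
from station import env
def snap(n):
    s=env.snapshot(n); return s
def pts(s,uv):
    """pixels (N,2) + range -> world"""
    uv=np.asarray(uv,float).reshape(-1,2); K=s["camera_matrix"]; k=s["k1"]
    z=s["range_z"][uv[:,1].round().astype(int),uv[:,0].round().astype(int)]
    n=cv2.undistortPoints(uv[:,None],K,np.array([k,0,0,0.]))[:,0]
    c=np.c_[n*z[:,None],z]; R=cv2.Rodrigues(np.array(s["rvec"],float))[0]
    return (c-np.array(s["tvec"]).ravel())@R
def cloud(s):
    v,u=np.mgrid[0:420,0:560]; return pts(s,np.c_[u.ravel(),v.ravel()]).reshape(420,560,3)
def proj(s,P):
    return cv2.projectPoints(np.asarray(P,float).reshape(-1,1,3),np.array(s["rvec"],float),np.array(s["tvec"],float),s["camera_matrix"],np.array([s["k1"],0,0,0.]))[0][:,0]
def save(name,im,scale=1):
    cv2.imwrite("pics/"+name,cv2.resize(im[:,:,::-1],None,fx=scale,fy=scale,interpolation=cv2.INTER_CUBIC))
E
python3 - <<'E'
from h import *
st=env.read_state(); print({k:np.round(v,3).tolist() for k,v in st.items()})
ims=[]
for n in ["scene","top"]:
    s=snap(n); np.savez("/tmp/"+n,**s); save(n+"0.png",s["image"],1.4)
    for q in ["label_holder","stand","rack","carrier","thumb_tab","tip_box"]:
        for d in env.find_in(n,q)[:4]:
            x=d["xy"]; print(n,q,np.round(x),round(d["confidence"],2),pts(s,np.clip(x,0,[559,419])).round().tolist())
E
```

```text
pics
{'time': 0.0, 'joint_positions': [1.24, 0.629, 0.038, 1.518, -0.027, 0.996, -0.02], 'qvel': [0.001, -0.001, 0.0, -0.0, 0.001, 0.001, 0.001], 'joint_efforts': [-0.0, -54.973, 1.144, -18.663, -0.052, 0.023, 0.0], 'tcp_pos': [170.071, -627.054, 403.808], 'tcp_rot': [-0.001, 0.991, 0.132, -0.0], 'wrist_force': [0.438, 0.839, 0.11], 'wrist_torque': [0.026, 0.042, -0.017], 'finger_force': 0.0, 'grip_width': 1.002}
scene label_holder [201. 163.] 0.79 [[427.0, -316.0, 61.0]]
scene label_holder [328. 208.] 0.7 [[390.0, 74.0, 17.0]]
scene label_holder [224. 156.] 0.56 [[334.0, -301.0, 37.0]]
scene label_holder [181. 190.] 0.48 [[525.0, -316.0, 32.0]]
scene stand [200. 176.] 0.6 [[445.0, -310.0, 30.0]]
scene rack [258. 254.] 0.58 [[688.0, 33.0, 98.0]]
scene thumb_tab [260. 206.] 0.62 [[548.0, -43.0, 98.0]]
scene tip_box [370. 232.] 0.61 [[460.0, 213.0, 52.0]]
top label_holder [402. 243.] 0.64 [[414.0, -314.0, 35.0]]
top label_holder [400. 210.] 0.53 [[513.0, -316.0, 8.0]]
top label_holder [406. 235.] 0.39 [[437.0, -326.0, 36.0]]
top stand [401. 238.] 0.7 [[427.0, -311.0, 32.0]]
top rack [296. 162.] 0.74 [[633.0, -11.0, 102.0]]
top carrier [309. 191.] 0.91 [[553.0, -46.0, 87.0]]
top thumb_tab [310. 192.] 0.87 [[551.0, -49.0, 95.0]]
top tip_box [216. 233.] 0.7 [[440.0, 215.0, 54.0]]
```

View pics/scene0.png

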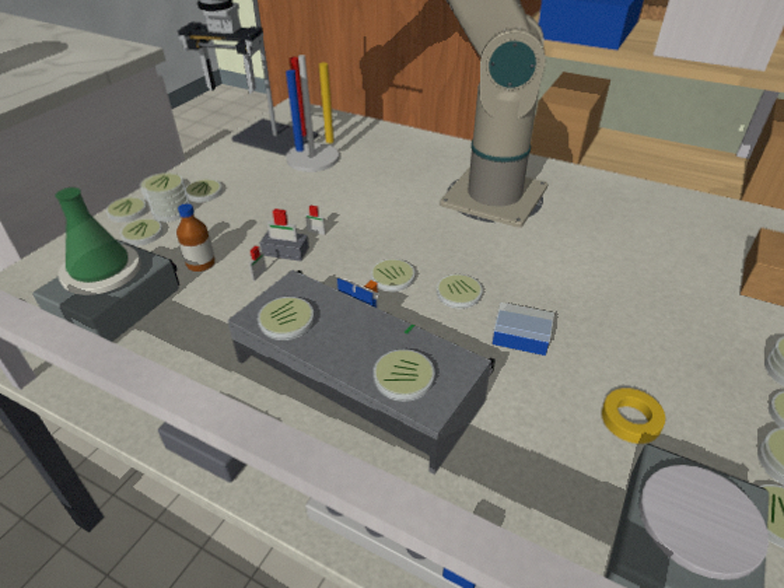

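View pics/top0.png

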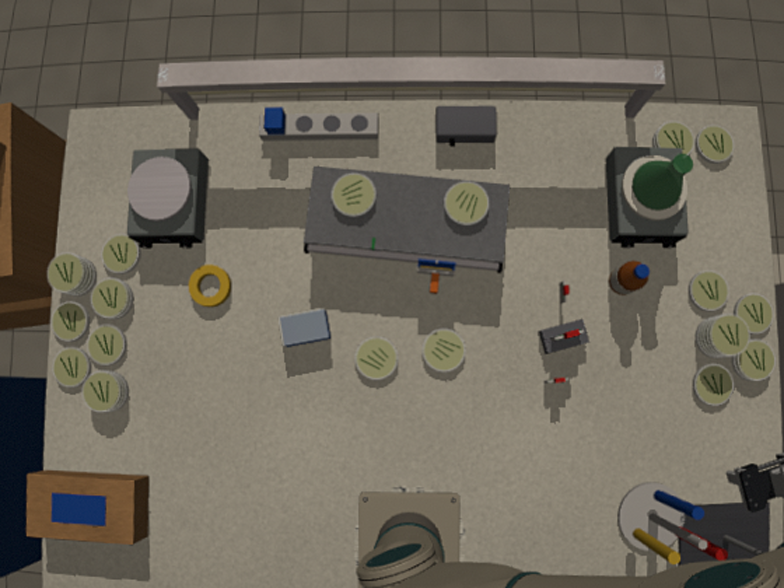

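The scene view (enlarged 1.4×) shows three label holders: one in the grey stand at (283,225), one free at (316,218) and one free at (255,262). The one in the stand looks largest. The rack is yawed slightly, the blue carrier with its orange tab is at (358,290), and the green mark is at (409,328). The top view (also 1.4×) shows the carrier at (435,270), the mark at (374,243) and the stand at (563,337). Next I'll take measurements and a confirming crop.

Run:
```python
from h import *
def rect(P): 
    r=cv2.minAreaRect(P[:,:2].astype(np.float32)); return np.round(cv2.boxPoints(r)).tolist(), np.round(r[1])
for n in ["top","scene"]:
    s=dict(np.load("/tmp/%s.npz"%n)); C=cloud(s); hsv=cv2.cvtColor(s["image"],cv2.COLOR_RGB2HSV); H,S,V=hsv[...,0].astype(int),hsv[...,1],hsv[...,2]
    X,Y,Z=C[...,0],C[...,1],C[...,2]
    m=(abs(Z-100)<5)&(X>500)&(X<800)&(abs(Y)<260)
    m=cv2.morphologyEx(m.astype(np.uint8),cv2.MORPH_OPEN,np.ones((5,5)))>0
    print(n,"rack",rect(C[m]),np.median(Z[m]))
    for nm,mm in dict(orange=(H>5)&(H<16)&(S>170)&(V>110)&(X>450)&(X<620)&(abs(Y)<150),blue=(H>100)&(H<125)&(S>150)&(X>500)&(X<650)&(abs(Y)<150),
        green=(H>40)&(H<85)&(S>110)&(X>540)&(X<640)&(abs(Y)<150)&(Z>80),red=((H<5)|(H>174))&(S>150)&(Y<-250)&(Y>-380)&(X>300)&(X<560)).items():
        k,l,stt,cen=cv2.connectedComponentsWithStats(mm.astype(np.uint8))
        for i in range(1,k):
            if stt[i,4]<4: continue
            P=C[l==i]; print(nm,cen[i].round(1),stt[i,4],"med",np.median(P,0).round(1),"min",P.min(0).round(),"max",P.max(0).round(),)
    g=(abs(Z-34)<4)&(X>370)&(X<500)&(Y<-230)&(Y>-390)&(S<60)
    g=cv2.morphologyEx(g.astype(np.uint8),cv2.MORPH_OPEN,np.ones((2,2)))>0
    print("stand",rect(C[g]),g.sum(),C[g].mean(0).round())
    ims=s["image"]
    np.save("/tmp/x",0)
    if n=="scene": save("crop_h.png",ims[135:215,160:260],7)
```

```text
top rack ([[564.0, -184.0], [723.0, -200.0], [764.0, 196.0], [604.0, 212.0]], array([398., 160.])) 100.39741100774282
orange [309.9 204.1] 36 med [518.3 -49.7  84.8] min [507. -58.   0.] max [527. -41.  90.]
blue [311.4 188. ] 83 med [562.1 -52.9  92.3] min [554. -88.  63.] max [566. -19. 118.]
green [266.3 172.8] 12 med [604.3  72.3 101.3] min [592.  69.  97.] max [612.  73. 104.]
red [403.8 206.6] 21 med [ 514.9 -315.3   68.5] min [ 506. -319.   48.] max [ 520. -311.   75.]
red [408.  238.2] 44 med [ 422.  -316.3  103.8] min [ 414. -330.   84.] max [ 430. -305.  111.]
red [399.6 271.1] 19 med [ 333.  -298.8   70.3] min [ 330. -307.   64.] max [ 336. -289.   76.]
stand ([[318.0, -18.0], [409.0, -380.0], [458.0, -368.0], [367.0, -6.0]], array([ 50., 374.])) 321 [ 419. -319.   42.]
scene rack ([[562.0, -187.0], [724.0, -203.0], [765.0, 196.0], [603.0, 213.0]], array([402., 163.])) 99.8232867563284
orange [264.9 202.9] 28 med [518.6 -47.6  83.7] min [506. -55.  81.] max [529. -41.  87.]
blue [254.  208.5] 213 med [564.8 -48.4  98.7] min [558. -90.  80.] max [571. -15. 114.]
green [291.8 234.6] 20 med [602.7  71.  100.4] min [592.  68.  99.] max [613.  74. 102.]
red [223.7 150.2] 42 med [ 336.6 -297.3   60.3] min [ 330. -309.   46.] max [ 341. -288.   70.]
red [199.6 154.8] 92 med [ 427.6 -315.7   91.5] min [ 415. -329.   73.] max [ 434. -302.  106.]
red [181.8 180.3] 43 med [ 519.  -314.1   62.1] min [ 505. -322.   46.] max [ 525. -311.   71.]
stand ([[377.0, -292.0], [436.0, -366.0], [1262.0, 293.0], [1203.0, 367.0]], array([1057.,   95.])) 222 [ 439. -300.   39.]
```

View pics/crop_h.png

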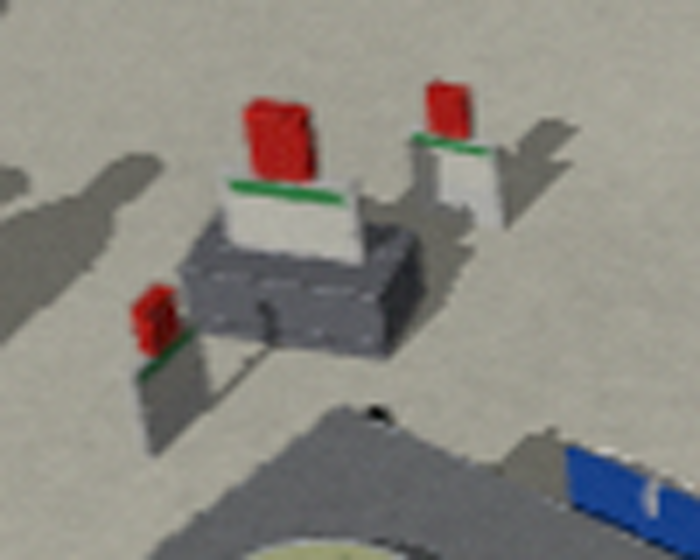

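The crop confirms it: of the three holders, at crop pixels (290,180) in the stand, (160,365) loose and (465,150) loose, the one in the stand is clearly the widest and tallest, with a 26-wide tab, so that is the one to use. The rack yaw is about -5.8°, and the carrier sits at rack y of about -69, so it needs to travel about 129 mm. I'll start moving, with a stop over the holder to look from the wrist.

arm_command:
  rows:
    - {"tx":0.35,"ty":0.35,"tz":0.1,"wz":-0.05}
    - {"tx":0.7,"ty":0.7,"tz":0.1,"wz":-0.117}
    - {"tx":1,"ty":1,"tz":0.1,"wz":-0.117}
    - {"tx":1,"ty":1,"tz":0.1,"wz":-0.117}
    - {"tx":1,"ty":1,"tz":0.1,"wz":-0.117}

```text
validation failed for argument at $.ro...
```

arm_command:
  rows:
    - {"tx":0.15,"ty":0.33,"tz":0.1}
    - {"tx":0.3,"ty":0.66,"tz":0.1}
    - {"tx":0.4,"ty":1,"tz":0.1}
    - {"tx":0.4,"ty":1,"tz":0.1}
    - {"tx":0.4,"ty":1,"tz":0.1}

```text
validation failed for argument at $.ro...
```

Run:
```python
from h import *
st=env.read_state(); print(st["time"],st["tcp_pos"],st["tcp_rot"],st["joint_positions"])
s=snap("wrist"); np.savez("/tmp/w1",**s); save("w1.png",s["image"],1.4)
R=cv2.Rodrigues(np.array(s["rvec"],float))[0]; print("cam",-R.T@np.array(s["tvec"]).ravel(),R[2])
```

```text
0.7 [ 170.12953529 -627.34715297  404.69448715] [9.24385832e-06 9.91252003e-01 1.31982822e-01 1.45548518e-05] [ 1.24019074  0.62837353  0.03852476  1.51740485 -0.02700362  0.99631049
 -0.0200204 ]
cam [ 247.78087068 -606.39465951  383.75818748] [-0.26849305 -0.0736087  -0.96046512]
```

View pics/w1.png

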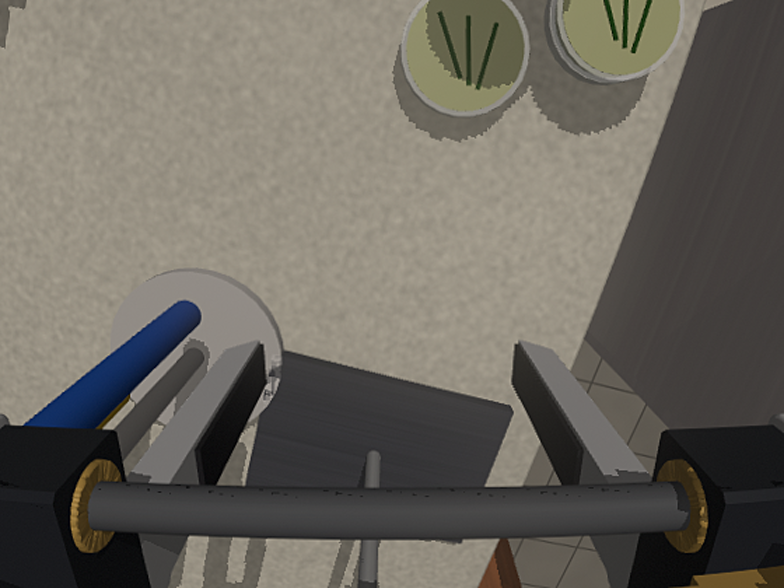

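The wrist picture shows the rod stand at lower left (150,370) and only bench ahead, so nothing useful yet. Both moves were refused, probably because every row field is required. I'll send them again complete, going up and forward first to clear the rods.

arm_command:
  rows:
    - {"tx":0.35,"ty":0.0,"tz":0.2,"wx":0,"wy":0,"wz":-0.05,"jaw":1}
    - {"tx":0.7,"ty":0.3,"tz":0.2,"wx":0,"wy":0,"wz":-0.117,"jaw":1}
    - {"tx":1,"ty":0.65,"tz":0.2,"wx":0,"wy":0,"wz":-0.117,"jaw":1}
    - {"tx":1,"ty":1,"tz":0.2,"wx":0,"wy":0,"wz":-0.117,"jaw":1}
    - {"tx":1,"ty":1,"tz":0.2,"wx":0,"wy":0,"wz":-0.117,"jaw":1}
    - {"tx":1,"ty":1,"tz":0.2,"wx":0,"wy":0,"wz":-0.117,"jaw":1}
  force: 20

```text
time: 1.5
tcp_pos: [320.0, -478.0, 435.3]
tcp_rot: [0.001, 0.999, -0.051, 0.0]
wrist_force: [0.0, -0.6, -0.7]
grip_width: 0.999
finger_force: 0.0
```

arm_command:
  rows:
    - {"tx":0.07,"ty":0.33,"tz":0,"wx":0,"wy":0,"wz":0,"jaw":1}
    - {"tx":0.14,"ty":0.66,"tz":0,"wx":0,"wy":0,"wz":0,"jaw":1}
    - {"tx":0.2,"ty":1,"tz":0,"wx":0,"wy":0,"wz":0,"jaw":1}
    - {"tx":0.2,"ty":1,"tz":0,"wx":0,"wy":0,"wz":0,"jaw":1}
    - {"tx":0.2,"ty":1,"tz":0,"wx":0,"wy":0,"wz":0,"jaw":1}

```text
time: 2.12
tcp_pos: [349.9, -329.4, 435.1]
tcp_rot: [0.001, 0.999, -0.053, 0.0]
wrist_force: [1.1, -0.9, -0.6]
grip_width: 1.001
finger_force: 0.0
```

Run:
```python
from h import *
st=env.read_state(); print(st["time"],st["tcp_pos"],st["tcp_rot"],st["joint_positions"])
s=snap("wrist"); np.savez("/tmp/w2",**s); save("w2.png",s["image"],1.4)
R=cv2.Rodrigues(np.array(s["rvec"],float))[0]; print("cam",-R.T@np.array(s["tvec"]).ravel(),R[2])
```

```text
2.125 [ 349.93690829 -329.44389696  435.05402387] [ 1.07895120e-03  9.98616245e-01 -5.25757935e-02  4.65747678e-04] [ 0.60054202  0.34994444  0.12913551  1.9394235  -0.05713368  0.85364667
 -0.91658313]
cam [ 429.9782678  -338.33563188  414.18429132] [-0.27601683  0.02645778 -0.96078858]
```

View pics/w2.png

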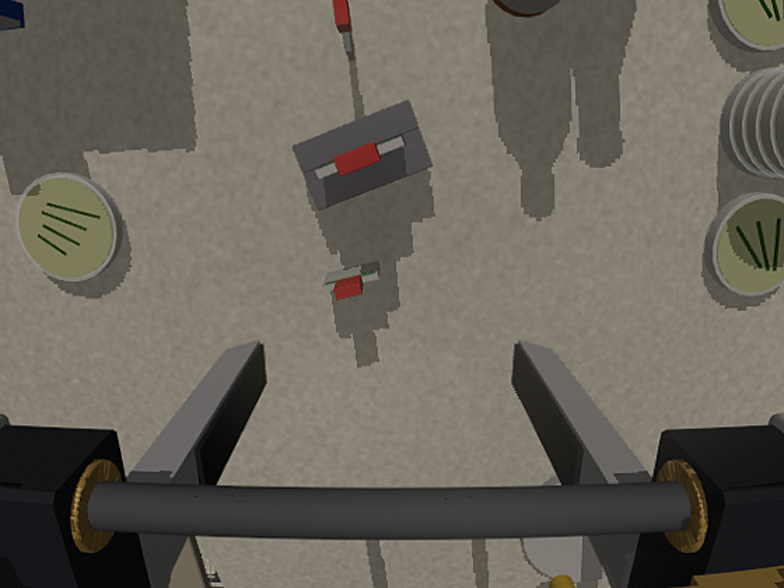

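The wrist view (enlarged 1.4×) shows the stand at (362,155), with the holder's red tab at (357,158). The small look-alikes are at (350,285) and (342,20). I'll measure the holder's pose from this picture.

```bash
cat >> h.py <<'E'
def onz(s,uv,z):
    """pixel rays intersected with plane world z"""
    uv=np.asarray(uv,float).reshape(-1,2); R=cv2.Rodrigues(np.array(s["rvec"],float))[0]
    n=cv2.undistortPoints(uv[:,None],s["camera_matrix"],np.array([s["k1"],0,0,0.]))[:,0]
    d=np.c_[n,np.ones(len(n))]@R; o=-R.T@np.array(s["tvec"],float).ravel()
    return o+d*((z-o[2])/d[:,2])[:,None]
def comps(m,amin=20):
    k,l,st,c=cv2.connectedComponentsWithStats(m.astype(np.uint8))
    return [(np.argwhere(l==i)[:,::-1],c[i]) for i in range(1,k) if st[i,4]>=amin]
def rectw(P):
    r=cv2.minAreaRect(P[:,:2].astype(np.float32)); b=cv2.boxPoints(r); e=[b[1]-b[0],b[2]-b[1]]; L=max(e,key=np.linalg.norm)
    a=np.degrees(np.arctan2(-L[0],L[1])); a=(a+90)%180-90
    return dict(c=np.round(r[0],1),size=np.round(r[1],1),yaw=round(float(a),2))
E
python3 - <<'E'
from h import *
s=dict(np.load("/tmp/w2.npz")); C=cloud(s); hsv=cv2.cvtColor(s["image"],cv2.COLOR_RGB2HSV).astype(int); H,S,V=hsv[...,0],hsv[...,1],hsv[...,2]
X,Y,Z=C[...,0],C[...,1],C[...,2]
red=((H<6)|(H>174))&(S>140)&(X<480)&(X>380)
for p,c in comps(red,100):
    P=C[p[:,1],p[:,0]]; top=P[abs(P[:,2]-np.percentile(P[:,2],90))<5]; print("red",c,len(p),"z",np.percentile(P[:,2],[5,50,95]).round(),"range",rectw(top),"ray@104",rectw(onz(s,p,104)))
box=(X>370)&(X<490)&(Y<-250)&(Y>-380)
st=box&(abs(Z-34)<4)
P=C[st]; print("stand",rectw(P),np.median(P[:,2]))
bl=box&(abs(Z-72)<5)&(S<60); P=C[bl]; print("blade top",rectw(P),np.median(P[:,2]),len(P))
for p,c in comps(bl,5): print(c,C[p[:,1],p[:,0]].mean(0).round(1))
E
```

```text
red [254.66666667 113.09777778] 450 z [101. 103. 104.] range {'c': array([ 421.6, -319.2]), 'size': array([11.4, 25.9]), 'yaw': 14.56} ray@104 {'c': array([ 421.8, -319.4]), 'size': array([11.6, 25.9]), 'yaw': 14.86}
stand {'c': array([ 421.7, -319.1]), 'size': array([50.2, 90.7]), 'yaw': 15.16} 32.96668216353309
blade top {'c': array([ 421.5, -319. ]), 'size': array([ 6.7, 60. ]), 'yaw': 14.78} 71.0706139007523 231
[278.625     103.5078125] [ 427.1 -340.    70.9]
[232.46601942 121.48543689] [ 415.7 -296.4   70.9]
```

arm_command:
  rows:
    - {"tx":0.2,"ty":0.33,"tz":0,"wx":0,"wy":0,"wz":0,"jaw":1}
    - {"tx":0.4,"ty":0.66,"tz":0,"wx":0,"wy":0,"wz":0,"jaw":1}
    - {"tx":0.5,"ty":1,"tz":0,"wx":0,"wy":0,"wz":0,"jaw":1}
    - {"tx":0.5,"ty":1,"tz":0,"wx":0,"wy":0,"wz":0,"jaw":1}

```text
time: 2.68
tcp_pos: [426.7, -175.4, 434.6]
tcp_rot: [-0.0, 0.999, -0.049, 0.0]
wrist_force: [0.1, -0.8, -0.4]
grip_width: 0.999
finger_force: 0.0
```

arm_command:
  rows:
    - {"tx":0.2,"ty":0.33,"tz":0,"wx":0,"wy":0,"wz":0,"jaw":1}
    - {"tx":0.35,"ty":0.66,"tz":0,"wx":0,"wy":0,"wz":0,"jaw":1}
    - {"tx":0.4,"ty":0.9,"tz":0,"wx":0,"wy":0,"wz":0,"jaw":1}
    - {"tx":0.4,"ty":0.9,"tz":0,"wx":0,"wy":0,"wz":0,"jaw":1}
    - {"tx":0.4,"ty":0.9,"tz":0,"wx":0,"wy":0,"wz":0,"jaw":1}

```text
time: 3.3
tcp_pos: [485.3, -45.0, 434.6]
tcp_rot: [0.001, 0.999, -0.053, -0.0]
wrist_force: [-1.2, 0.2, 1.3]
grip_width: 0.998
finger_force: 0.0
```

```bash
cat > car.py <<'E'
from h import *
import sys
def carrier(s,x0=480,x1=640):
    C=cloud(s); hsv=cv2.cvtColor(s["image"],cv2.COLOR_RGB2HSV).astype(int); H,S,V=hsv[...,0],hsv[...,1],hsv[...,2]
    X,Y,Z=C[...,0],C[...,1],C[...,2]
    og=(H>5)&(H<17)&(S>150)&(V>90)&(X>x0)&(X<x1)&(Z>40)
    for p,c in comps(og,60):
        P=C[p[:,1],p[:,0]]; t=abs(P[:,2]-84)<5; print("orange",c.round(),len(p),"z",np.percentile(P[:,2],[5,50,95]).round(),"top",rectw(P[t]),"ray@84",rectw(onz(s,p[t],84)))
    bl=(H>100)&(H<125)&(S>130)&(X>x0)&(X<x1)&(abs(Z-112)<4)
    for p,c in comps(bl,20): print("blue top",c.round(),len(p),rectw(C[p[:,1],p[:,0]]),"ray",rectw(onz(s,p,112)),np.median(C[p[:,1],p[:,0]][:,2]).round(1))
    gr=(H>40)&(H<85)&(S>110)&(X>x0)&(X<x1)&(abs(Z-100)<6)
    for p,c in comps(gr,8): print("green",c.round(),len(p),rectw(C[p[:,1],p[:,0]]),C[p[:,1],p[:,0]].mean(0).round(1))
    wh=(S<40)&(V>130)&(X>x0)&(X<x1)&(Z>84)&(Z<106)
    for p,c in comps(wh,60): print("white",c.round(),len(p),rectw(C[p[:,1],p[:,0]]),C[p[:,1],p[:,0]].mean(0).round(1))
    yl=(H>20)&(H<35)&(S>110)&(X>x0)&(X<x1)&(Z>45)&(Z<75)
    for p,c in comps(yl,20): print("yellow",c.round(),len(p),rectw(C[p[:,1],p[:,0]]),C[p[:,1],p[:,0]].mean(0).round(1))
E
python3 - <<'E'
from car import *
st=env.read_state(); print(st["time"],st["tcp_pos"],st["tcp_rot"],st["joint_positions"])
s=snap("wrist"); np.savez("/tmp/w3",**s); save("w3.png",s["image"],1.4); carrier(s)
E
```

```text
3.3 [485.2861703  -44.97606788 434.56401344] [ 7.41764775e-04  9.98579867e-01 -5.32700487e-02 -1.64620192e-05] [ 1.63408705e-03  3.59053602e-01  4.42808316e-02  1.92118961e+00
 -1.85404279e-02  8.61804961e-01 -1.62221984e+00]
orange [277. 149.] 647 z [81. 83. 84.] top {'c': array([523.1, -50.2]), 'size': array([15.4, 33.4]), 'yaw': 84.01} ray@84 {'c': array([523.3, -50.2]), 'size': array([15.3, 33. ]), 'yaw': 83.93}
blue top [252. 105.] 181 {'c': array([563.5, -34.8]), 'size': array([33.5,  3.2]), 'yaw': -6.3} ray {'c': array([563.5, -34.9]), 'size': array([33.4,  3.1]), 'yaw': -6.28} 111.0
blue top [303. 104.] 206 {'c': array([559.8, -73.3]), 'size': array([34.3,  3.9]), 'yaw': -5.75} ray {'c': array([559.8, -73.2]), 'size': array([34.2,  3.9]), 'yaw': -5.75} 111.1
green [121.  75.] 185 {'c': array([600.7,  71.5]), 'size': array([ 6.3, 21.1]), 'yaw': 83.88} [600.7  71.3  99.9]
yellow [277. 111.] 480 {'c': array([555.4, -53.3]), 'size': array([63.8,  5.7]), 'yaw': -6.06} [555.4 -53.4  59. ]
```

View pics/w3.png

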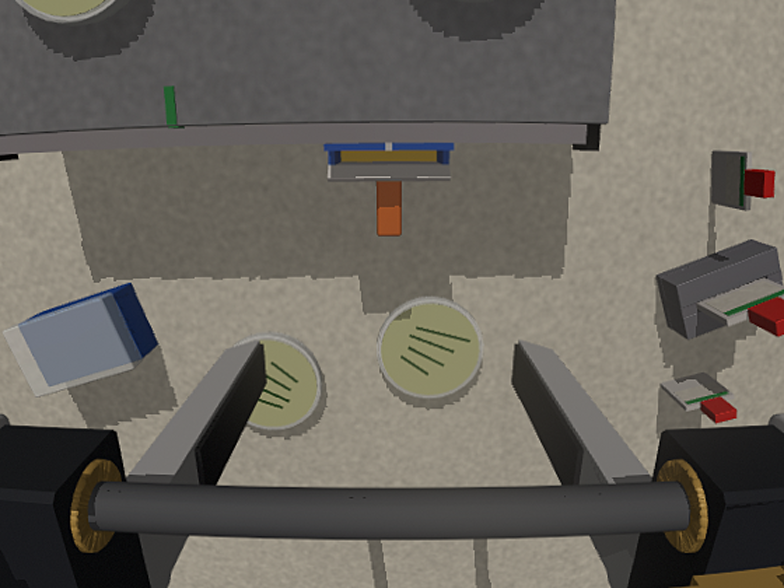

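The wrist view shows the carrier's orange tab at (389,208), the yellow slot floor at (389,156), the blue back plate at (389,147) and the green mark at (170,105). The slot centre comes out at (555.3,-53.4) with yaw -6.0°, and the mark is about 129 mm along, so everything agrees. I'll pinch the tab near its outer end.

arm_command:
  rows:
    - {"tx":0.1,"ty":-0.01,"tz":-0.35,"wx":0,"wy":0,"wz":0,"jaw":0.4}
    - {"tx":0.19,"ty":-0.03,"tz":-0.7,"wx":0,"wy":0,"wz":0,"jaw":0.4}
    - {"tx":0.19,"ty":-0.03,"tz":-1,"wx":0,"wy":0,"wz":0,"jaw":0.4}
    - {"tx":0.19,"ty":-0.03,"tz":-1,"wx":0,"wy":0,"wz":0,"jaw":0.4}

```text
time: 3.85
tcp_pos: [512.2, -48.8, 282.1]
tcp_rot: [0.001, 0.999, -0.053, -0.004]
wrist_force: [-0.0, 0.9, 0.3]
grip_width: 0.704
finger_force: 0.0
```

arm_command:
  rows:
    - {"tx":0,"ty":0,"tz":-0.21,"wx":0,"wy":0,"wz":0,"jaw":0.4}
    - {"tx":0,"ty":0,"tz":-0.21,"wx":0,"wy":0,"wz":0,"jaw":-1}
    - {"tx":0,"ty":0,"tz":-0.21,"wx":0,"wy":0,"wz":0,"jaw":-1}
    - {"tx":0,"ty":0,"tz":-0.21,"wx":0,"wy":0,"wz":0,"jaw":-1}
    - {"tx":0,"ty":0,"tz":-0.21,"wx":0,"wy":0,"wz":0,"jaw":-1}
    - {"tx":0,"ty":0,"tz":-0.21,"wx":0,"wy":0,"wz":0,"jaw":-1}
    - {"tx":0,"ty":0,"tz":-0.21,"wx":0,"wy":0,"wz":0,"jaw":-1}
  force: 20

```text
time: 4.72
tcp_pos: [513.7, -47.0, 253.5]
tcp_rot: [0.0, 0.999, -0.051, 0.0]
wrist_force: [-0.7, 0.1, 3.4]
grip_width: 0.17
finger_force: 20.0
```

arm_command:
  rows:
    - {"tx":0.017,"ty":0.16,"tz":0,"wx":0,"wy":0,"wz":0,"jaw":-1}
    - {"tx":0.034,"ty":0.32,"tz":0,"wx":0,"wy":0,"wz":0,"jaw":-1}
    - {"tx":0.05,"ty":0.48,"tz":0,"wx":0,"wy":0,"wz":0,"jaw":-1}
    - {"tx":0.067,"ty":0.64,"tz":0,"wx":0,"wy":0,"wz":0,"jaw":-1}
    - {"tx":0.084,"ty":0.8,"tz":0,"wx":0,"wy":0,"wz":0,"jaw":-1}
    - {"tx":0.084,"ty":0.8,"tz":0,"wx":0,"wy":0,"wz":0,"jaw":-1}
    - {"tx":0.084,"ty":0.8,"tz":0,"wx":0,"wy":0,"wz":0,"jaw":-1}

```text
time: 5.6
tcp_pos: [526.2, 75.4, 253.5]
tcp_rot: [-0.001, 0.999, -0.05, 0.0]
wrist_force: [-1.7, 3.0, 4.7]
grip_width: 0.17
finger_force: 20.0
```

arm_command:
  rows:
    - {"tx":0.002,"ty":0.02,"tz":0,"wx":0,"wy":0,"wz":0,"jaw":-1}
    - {"tx":0.004,"ty":0.04,"tz":0,"wx":0,"wy":0,"wz":0,"jaw":-1}
    - {"tx":0.004,"ty":0.04,"tz":0,"wx":0,"wy":0,"wz":0,"jaw":-1}

```text
time: 5.98
tcp_pos: [526.7, 78.9, 253.5]
tcp_rot: [0.0, 0.999, -0.051, -0.0]
wrist_force: [-1.8, 1.5, 6.3]
grip_width: 0.166
finger_force: 20.0
```

Run:
```python
from car import *
st=env.read_state(); print(st["time"],st["tcp_pos"],st["wrist_force"])
s=snap("wrist"); carrier(s)
s=snap("top"); carrier(s)
```

```text
5.975 [526.68830154  78.91540809 253.47876258] [-1.83065779  1.53854898  6.32391175]
orange [277. 268.] 2123 z [82. 83. 84.] top {'c': array([534.2,  77.6]), 'size': array([15.7, 30.5]), 'yaw': 83.55} ray@84 {'c': array([534.8,  77.5]), 'size': array([15.4, 29.2]), 'yaw': 84.11}
blue top [220. 196.] 1319 {'c': array([577.1,  93.1]), 'size': array([35.3,  4.6]), 'yaw': -5.22} ray {'c': array([577.5,  92.6]), 'size': array([34.6,  4.7]), 'yaw': -5.05} 110.9
blue top [334. 196.] 1318 {'c': array([572.9,  53.9]), 'size': array([34.8,  4.6]), 'yaw': -5.68} ray {'c': array([573.7,  54. ]), 'size': array([34.4,  4.6]), 'yaw': -5.83} 110.9
green [275. 117.] 1055 {'c': array([600.8,  71.6]), 'size': array([ 5.7, 21.6]), 'yaw': 84.32} [601.   71.5 100. ]
green [276. 152.] 29 {'c': array([588.7,  72.7]), 'size': array([5.5, 0.6]), 'yaw': -5.82} [588.6  72.6  98. ]
white [111. 164.] 4674 {'c': array([587.6, 128.9]), 'size': array([128.7,  10.3]), 'yaw': -5.8} [589.1 141.6  85. ]
white [337. 152.] 92 {'c': array([584.2,  49.3]), 'size': array([28.6,  0.7]), 'yaw': -5.59} [584.1  48.3  85.1]
white [188. 224.] 154 {'c': array([563.7, 110.3]), 'size': array([2.8, 7.8]), 'yaw': 84.75} [563.5 110.4  94.5]
white [242. 234.] 261 {'c': array([558.4,  91.6]), 'size': array([31.1,  1.7]), 'yaw': -4.66} [558.2  89.   97.9]
white [341. 234.] 215 {'c': array([554.4,  52.3]), 'size': array([27.8,  1.7]), 'yaw': -4.53} [554.2  50.5  98. ]
white [241. 282.] 644 {'c': array([537. ,  92.2]), 'size': array([10.9,  1.7]), 'yaw': -3.47} [536.9  92.2  96. ]
white [314. 281.] 636 {'c': array([533.9,  62.7]), 'size': array([10.7,  1.7]), 'yaw': -4.65} [533.9  62.6  96. ]
```

arm_command:
  rows:
    - {"tx":0.001,"ty":0.007,"tz":0,"wx":0,"wy":0,"wz":0,"jaw":-1}
    - {"tx":0.001,"ty":0.013,"tz":0,"wx":0,"wy":0,"wz":0,"jaw":-1}
    - {"tx":0.001,"ty":0.013,"tz":0,"wx":0,"wy":0,"wz":0,"jaw":-1}

```text
time: 6.45
tcp_pos: [526.8, 80.1, 253.5]
tcp_rot: [0.001, 0.999, -0.052, -0.0]
wrist_force: [-1.8, -1.4, 5.1]
grip_width: 0.167
finger_force: 20.0
```

arm_command:
  rows:
    - {"tx":0,"ty":0,"tz":0,"wx":0,"wy":0,"wz":0,"jaw":-0.3}
    - {"tx":0,"ty":0,"tz":0,"wx":0,"wy":0,"wz":0,"jaw":-0.3}
    - {"tx":0,"ty":0,"tz":0,"wx":0,"wy":0,"wz":0,"jaw":-0.3}

```text
time: 6.82
tcp_pos: [527.0, 80.9, 253.0]
tcp_rot: [0.0, 0.999, -0.052, -0.0]
wrist_force: [0.1, 0.4, -0.6]
grip_width: 0.349
finger_force: 0.0
```

Run:
```python
from car import *
st=env.read_state(); print(st["time"],st["tcp_pos"],st["wrist_force"])
s=snap("wrist"); carrier(s); save("w4.png",s["image"],1.4)
```

```text
6.825 [526.96081455  80.90067126 252.9607538 ] [ 0.06955173  0.38690587 -0.61114523]
orange [280. 270.] 2117 z [82. 83. 84.] top {'c': array([534.1,  78.5]), 'size': array([15.6, 30.6]), 'yaw': 84.51} ray@84 {'c': array([534.7,  78.5]), 'size': array([15.3, 29.3]), 'yaw': 84.44}
blue top [224. 197.] 1355 {'c': array([577. ,  93.8]), 'size': array([34.7,  4.6]), 'yaw': -5.99} ray {'c': array([577.6,  93.6]), 'size': array([34.4,  4.5]), 'yaw': -5.9} 110.9
blue top [337. 197.] 1361 {'c': array([573.1,  54.8]), 'size': array([34.9,  4.5]), 'yaw': -5.77} ray {'c': array([573.7,  55. ]), 'size': array([34.4,  4.5]), 'yaw': -5.78} 110.9
green [281. 117.] 1071 {'c': array([600.7,  71.5]), 'size': array([ 5.7, 21.7]), 'yaw': 84.0} [601.   71.5 100. ]
green [281. 152.] 30 {'c': array([588.4,  72.7]), 'size': array([5.8, 0.5]), 'yaw': -5.91} [588.4  72.6  98.1]
white [265. 165.] 11283 {'c': array([582. ,  73.8]), 'size': array([242.7,  10.6]), 'yaw': -5.71} [582.7  79.7  85.1]
white [189. 225.] 92 {'c': array([563.6, 111.8]), 'size': array([1.9, 8. ]), 'yaw': 88.1} [563.5 111.8  94.7]
white [241. 234.] 264 {'c': array([558.7,  93.5]), 'size': array([34.8,  1.9]), 'yaw': -4.46} [558.5  91.3  97.9]
white [351. 234.] 153 {'c': array([554.3,  50.4]), 'size': array([21.8,  1.7]), 'yaw': -3.81} [554.2  48.9  97.9]
white [221. 282.] 639 {'c': array([537.8, 102.7]), 'size': array([11.,  2.]), 'yaw': -2.52} [538.  102.5  95.7]
white [334. 282.] 635 {'c': array([533.3,  56.3]), 'size': array([10.8,  1.9]), 'yaw': -4.85} [533.3  56.4  95.5]
```

View pics/w4.png

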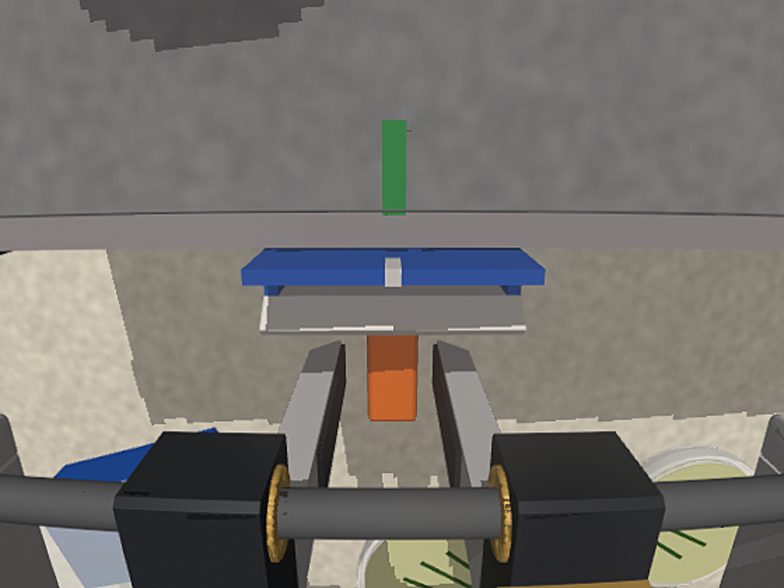

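The wrist view shows the blue carrier, lip notch at (393,270), level with the green mark at (394,165). It measures 134.0 against 133.9 along the rack, and with the tab released it stays put, so it is in the detent. Now I'll go for the holder, turning +111° so the jaws close across the tab's 12 mm.

arm_command:
  rows:
    - {"tx":0,"ty":0,"tz":0.35,"wx":0,"wy":0,"wz":0,"jaw":-0.3}
    - {"tx":0,"ty":0,"tz":0.75,"wx":0,"wy":0,"wz":0.05,"jaw":-0.3}
    - {"tx":-0.05,"ty":-0.2,"tz":1,"wx":0,"wy":0,"wz":0.1,"jaw":-0.3}
    - {"tx":-0.1,"ty":-0.5,"tz":1,"wx":0,"wy":0,"wz":0.15,"jaw":-0.3}
    - {"tx":-0.15,"ty":-0.8,"tz":1,"wx":0,"wy":0,"wz":0.2,"jaw":-0.3}
    - {"tx":-0.2,"ty":-1,"tz":1,"wx":0,"wy":0,"wz":0.25,"jaw":-0.3}
    - {"tx":-0.2,"ty":-1,"tz":1,"wx":0,"wy":0,"wz":0.3,"jaw":-0.3}

```text
time: 7.75
tcp_pos: [496.1, -72.0, 403.1]
tcp_rot: [0.001, 0.913, 0.408, -0.001]
wrist_force: [0.3, 0.5, -0.2]
grip_width: 0.351
finger_force: 0.0
```

arm_command:
  rows:
    - {"tx":-0.1,"ty":-0.25,"tz":0,"wx":0,"wy":0,"wz":0.05,"jaw":-0.3}
    - {"tx":-0.2,"ty":-0.5,"tz":0,"wx":0,"wy":0,"wz":0.1,"jaw":-0.3}
    - {"tx":-0.3,"ty":-0.75,"tz":0,"wx":0,"wy":0,"wz":0.15,"jaw":-0.3}
    - {"tx":-0.4,"ty":-1,"tz":0,"wx":0,"wy":0,"wz":0.2,"jaw":-0.3}
    - {"tx":-0.502,"ty":-1,"tz":0,"wx":0,"wy":0,"wz":0.25,"jaw":-0.3}
    - {"tx":-0.502,"ty":-1,"tz":0,"wx":0,"wy":0,"wz":0.316,"jaw":-0.3}

```text
time: 8.5
tcp_pos: [420.3, -219.7, 403.0]
tcp_rot: [-0.001, 0.615, 0.788, -0.001]
wrist_force: [0.2, -0.8, 0.3]
grip_width: 0.352
finger_force: 0.0
```

arm_command:
  rows:
    - {"tx":0,"ty":-0.3,"tz":0,"wx":0,"wy":0,"wz":0,"jaw":0}
    - {"tx":0,"ty":-0.5,"tz":0,"wx":0,"wy":0,"wz":0,"jaw":0}
    - {"tx":0,"ty":-0.669,"tz":-0.2,"wx":0,"wy":0,"wz":0,"jaw":0}
    - {"tx":0,"ty":-0.669,"tz":-0.2,"wx":0,"wy":0,"wz":0,"jaw":0}
    - {"tx":0,"ty":-0.669,"tz":-0.2,"wx":0,"wy":0,"wz":0,"jaw":0}

```text
time: 9.12
tcp_pos: [422.0, -318.3, 373.5]
tcp_rot: [-0.0, 0.616, 0.788, 0.0]
wrist_force: [0.1, 0.0, -0.0]
grip_width: 0.5
finger_force: 0.0
```

```bash
cat > hold.py <<'E'
from h import *
def holder(s,x0,x1,y0,y1,zt):
    C=cloud(s); hsv=cv2.cvtColor(s["image"],cv2.COLOR_RGB2HSV).astype(int); H,S=hsv[...,0],hsv[...,1]
    red=((H<6)|(H>174))&(S>140)&(C[...,0]>x0)&(C[...,0]<x1)&(C[...,1]>y0)&(C[...,1]<y1)
    for p,c in comps(red,100):
        P=C[p[:,1],p[:,0]]; t=P[:,2]>zt-4
        if t.sum()>20: print("red top",c.round(),t.sum(),rectw(P[t]),"ray",rectw(onz(s,p[t],zt)),"z",np.percentile(P[:,2],[5,95]).round(1))
E
python3 - <<'E'
from hold import *
st=env.read_state(); print(st["time"],st["tcp_pos"],st["tcp_rot"],st["joint_positions"])
s=snap("wrist"); save("w5.png",s["image"],1.4); holder(s,380,460,-360,-280,104)
E
```

```text
9.125 [ 421.96243438 -318.2974941   373.51316637] [-2.07956154e-04  6.16301870e-01  7.87509882e-01  3.84147069e-04] [ 0.8562656   0.51827955 -0.38585081  1.88277909  0.26420298  0.7907031
  0.57167687]
red top [278. 214.] 572 {'c': array([ 421.7, -318.6]), 'size': array([11.5, 25.8]), 'yaw': 14.34} ray {'c': array([ 421.5, -318.1]), 'size': array([11.4, 25.3]), 'yaw': 14.33} z [ 80.7 104.1]
```

View pics/w5.png

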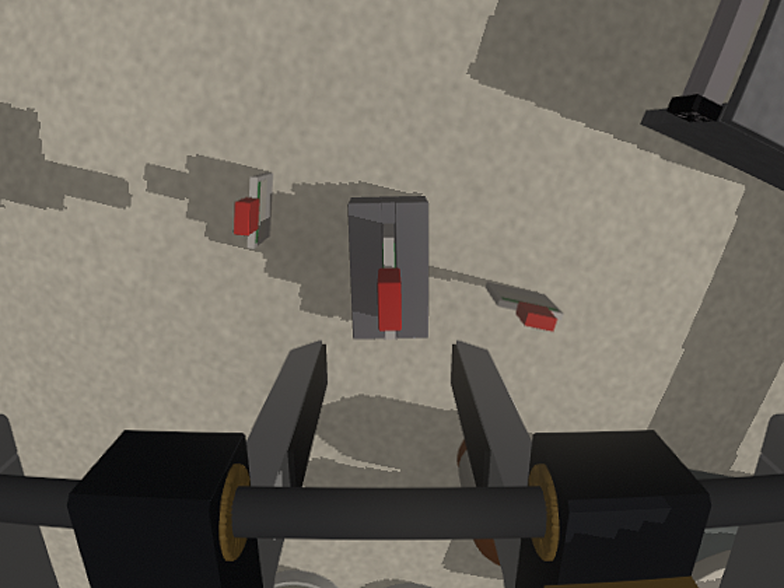

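The red tab at (390,300) is centred between the jaws and in line with them. Small holders stand clear on both sides, at (248,215) and (530,310). I'll descend and grip.

arm_command:
  rows:
    - {"tx":0,"ty":0,"tz":-0.3,"wx":0,"wy":0,"wz":0,"jaw":0}
    - {"tx":0,"ty":0,"tz":-0.55,"wx":0,"wy":0,"wz":0,"jaw":0}
    - {"tx":0,"ty":0,"tz":-0.675,"wx":0,"wy":0,"wz":0,"jaw":0}
    - {"tx":0,"ty":0,"tz":-0.675,"wx":0,"wy":0,"wz":0,"jaw":-1}
    - {"tx":0,"ty":0,"tz":-0.675,"wx":0,"wy":0,"wz":0,"jaw":-1}
    - {"tx":0,"ty":0,"tz":-0.675,"wx":0,"wy":0,"wz":0,"jaw":-1}
    - {"tx":0,"ty":0,"tz":-0.675,"wx":0,"wy":0,"wz":0,"jaw":-1}
    - {"tx":0,"ty":0,"tz":-0.675,"wx":0,"wy":0,"wz":0,"jaw":-1}
    - {"tx":0,"ty":0,"tz":-0.675,"wx":0,"wy":0,"wz":0,"jaw":-1}
  force: 40

```text
time: 10.3
tcp_pos: [422.0, -319.4, 272.8]
tcp_rot: [0.001, 0.617, 0.787, 0.0]
wrist_force: [-0.4, 0.3, 6.1]
grip_width: 0.124
finger_force: 40.0
```

arm_command:
  rows:
    - {"tx":0,"ty":0,"tz":0.2,"wx":0,"wy":0,"wz":0,"jaw":-1}
    - {"tx":0,"ty":0,"tz":0.5,"wx":0,"wy":0,"wz":0,"jaw":-1}
    - {"tx":0,"ty":0.1,"tz":0.8,"wx":0,"wy":0,"wz":0,"jaw":-1}
    - {"tx":0.1,"ty":0.35,"tz":1,"wx":0,"wy":0,"wz":-0.04,"jaw":-1}
    - {"tx":0.2,"ty":0.65,"tz":1,"wx":0,"wy":0,"wz":-0.08,"jaw":-1}
    - {"tx":0.3,"ty":1,"tz":1,"wx":0,"wy":0,"wz":-0.1165,"jaw":-1}
    - {"tx":0.3,"ty":1,"tz":1,"wx":0,"wy":0,"wz":-0.1165,"jaw":-1}

```text
time: 11.18
tcp_pos: [467.8, -164.4, 422.4]
tcp_rot: [-0.0, 0.747, 0.665, 0.001]
wrist_force: [1.0, -1.1, -0.2]
grip_width: 0.125
finger_force: 40.0
```

arm_command:
  rows:
    - {"tx":0.2,"ty":0.3,"tz":0,"wx":0,"wy":0,"wz":0,"jaw":-1}
    - {"tx":0.4,"ty":0.65,"tz":0,"wx":0,"wy":0,"wz":0,"jaw":-1}
    - {"tx":0.6,"ty":1,"tz":0,"wx":0,"wy":0,"wz":0,"jaw":-1}
    - {"tx":0.6,"ty":1,"tz":0,"wx":0,"wy":0,"wz":0,"jaw":-1}

```text
time: 11.68
tcp_pos: [558.1, -14.8, 421.8]
tcp_rot: [-0.001, 0.747, 0.665, 0.002]
wrist_force: [-0.3, -0.0, -0.3]
grip_width: 0.128
finger_force: 40.0
```

arm_command:
  rows:
    - {"tx":0.08,"ty":0.25,"tz":0,"wx":0,"wy":0,"wz":0,"jaw":-1}
    - {"tx":0.08,"ty":0.5,"tz":-0.1,"wx":0,"wy":0,"wz":0,"jaw":-1}
    - {"tx":0.08,"ty":0.628,"tz":-0.2,"wx":0,"wy":0,"wz":0,"jaw":-1}
    - {"tx":0.08,"ty":0.628,"tz":-0.2,"wx":0,"wy":0,"wz":0,"jaw":-1}
    - {"tx":0.08,"ty":0.628,"tz":-0.2,"wx":0,"wy":0,"wz":0,"jaw":-1}

```text
time: 12.3
tcp_pos: [568.9, 72.6, 392.2]
tcp_rot: [0.001, 0.75, 0.661, -0.0]
wrist_force: [-0.1, -0.6, -0.5]
grip_width: 0.127
finger_force: 40.0
```

Run:
```python
from car import *; from hold import holder
st=env.read_state(); print(st["time"],st["tcp_pos"],st["tcp_rot"],st["joint_positions"],st["grip_width"])
s=snap("wrist"); np.savez("/tmp/w6",**s); save("w6.png",s["image"],1.4); carrier(s); holder(s,500,640,0,150,st["tcp_pos"][2]-168)
```

```text
12.3 [568.9273395   72.56674006 392.18836355] [ 6.25934462e-04  7.50443292e-01  6.60934376e-01 -4.73905217e-04] [ 0.04361396  0.54925437 -0.3375957   1.74385548  0.22696491  0.88703338
 -0.51887989] 0.12669843175702855
orange [238. 197.] 1017 z [65. 83. 84.] top {'c': array([536.3,  78.6]), 'size': array([15.5, 34.8]), 'yaw': 84.47} ray@84 {'c': array([536.7,  79.3]), 'size': array([15.9, 34.7]), 'yaw': 82.79}
blue top [286. 181.] 262 {'c': array([576.9,  93.9]), 'size': array([34.4,  3.6]), 'yaw': -6.74} ray {'c': array([576.9,  94.3]), 'size': array([34.6,  3.6]), 'yaw': -6.77} 111.0
blue top [287. 224.] 108 {'c': array([574.2,  62.5]), 'size': array([18.2,  3. ]), 'yaw': -6.79} ray {'c': array([574.2,  62.8]), 'size': array([18.1,  3. ]), 'yaw': -6.69} 111.1
green [303. 204.] 10 {'c': array([588.4,  72.6]), 'size': array([0.8, 5.5]), 'yaw': 2.25} [588.4  72.6  97.3]
green [320. 205.] 206 {'c': array([601. ,  71.6]), 'size': array([ 6.1, 21.7]), 'yaw': 82.84} [601.1  71.5 100.1]
white [293.  49.] 650 {'c': array([593.7, 178.4]), 'size': array([51.1, 11.4]), 'yaw': -5.51} [594.4 187.   85.1]
yellow [277. 170.] 156 {'c': array([570.8,  94.9]), 'size': array([15.1,  6.9]), 'yaw': -7.37} [570.7  94.8  59.1]
red top [277. 273.] 1348 {'c': array([568.3,  73.2]), 'size': array([26. , 11.6]), 'yaw': -6.68} ray {'c': array([568.4,  74.8]), 'size': array([25.9, 11.4]), 'yaw': -6.59} z [197.3 223.1]
```

View pics/w6.png

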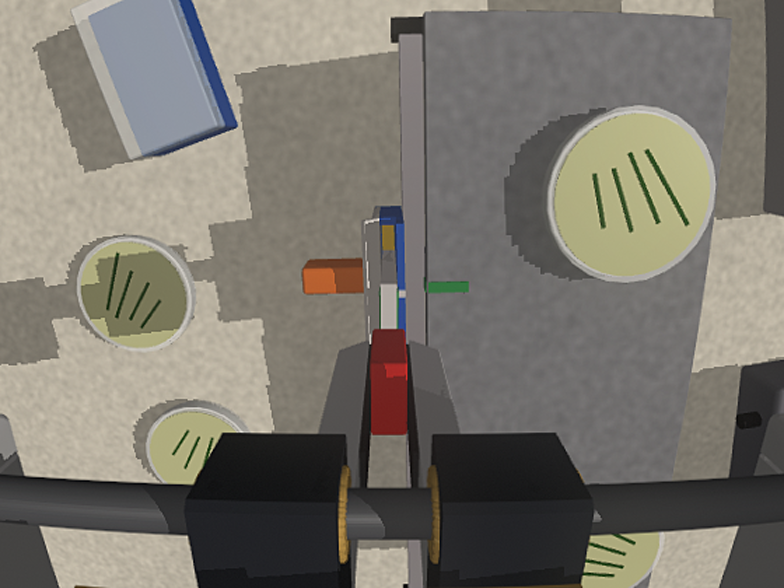

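The wrist view shows the held holder's red tab at (390,380), with its blade lined up with the slot, visible as yellow at (388,240), between the lip at (372,270) and the back plate at (402,270). It is within about 0.3 mm in x. I'll lower to just inside the back plate and check again.

arm_command:
  rows:
    - {"tx":0,"ty":0,"tz":-0.06,"wx":0,"wy":0,"wz":0,"jaw":-1}
    - {"tx":0,"ty":0,"tz":-0.12,"wx":0,"wy":0,"wz":0,"jaw":-1}
    - {"tx":0,"ty":0,"tz":-0.18,"wx":0,"wy":0,"wz":0,"jaw":-1}
    - {"tx":0,"ty":0,"tz":-0.18,"wx":0,"wy":0,"wz":0,"jaw":-1}
    - {"tx":0,"ty":0,"tz":-0.18,"wx":0,"wy":0,"wz":0,"jaw":-1}

```text
time: 12.98
tcp_pos: [568.8, 75.1, 364.9]
tcp_rot: [-0.0, 0.75, 0.662, 0.0]
wrist_force: [0.2, 0.4, -0.4]
grip_width: 0.127
finger_force: 40.0
```

Run:
```python
from car import *; from hold import holder
st=env.read_state(); print(st["time"],st["tcp_pos"],st["tcp_rot"],st["wrist_force"])
s=snap("wrist"); np.savez("/tmp/w7",**s); carrier(s); holder(s,500,640,0,150,st["tcp_pos"][2]-168)
save("w7.png",s["image"][120:330,190:390],3)
```

```text
12.975 [568.75999976  75.07036797 364.91260943] [-4.17286656e-05  7.49572924e-01  6.61921769e-01  4.54990002e-05] [ 0.15526326  0.38627911 -0.43286685]
orange [235. 210.] 1210 z [64. 83. 84.] top {'c': array([536.4,  78.7]), 'size': array([15.6, 34.5]), 'yaw': 84.85} ray@84 {'c': array([536.7,  79.6]), 'size': array([15.7, 34.3]), 'yaw': 84.76}
blue top [287. 195.] 306 {'c': array([576.9,  94.1]), 'size': array([34.1,  3.8]), 'yaw': -6.14} ray {'c': array([576.8,  94.7]), 'size': array([34.2,  3.8]), 'yaw': -6.53} 111.0
blue top [289. 235.] 54 {'c': array([574.7,  66. ]), 'size': array([ 3.3, 11.9]), 'yaw': 2.54} ray {'c': array([574.8,  66.3]), 'size': array([ 3.2, 11.9]), 'yaw': 2.42} 111.2
green [307. 219.] 9 {'c': array([588.7,  72.8]), 'size': array([6.1, 0.1]), 'yaw': -4.73} [588.7  72.8  98.1]
green [325. 219.] 242 {'c': array([601.1,  71.4]), 'size': array([ 5.8, 21.1]), 'yaw': 84.07} [600.8  71.6 100.1]
white [296.  67.] 1429 {'c': array([592.3, 164.9]), 'size': array([79.3, 11.4]), 'yaw': -5.88} [593.1 174.8  85.1]
white [305. 139.] 75 {'c': array([593.4, 127.7]), 'size': array([31.1,  2.4]), 'yaw': -3.57} [593.9 126.8  85.1]
white [305. 189.] 65 {'c': array([589.9,  88.3]), 'size': array([38.1,  1.1]), 'yaw': -7.3} [590.2  91.   85.2]
yellow [278. 175.] 68 {'c': array([571.1,  98.7]), 'size': array([5.1, 7.1]), 'yaw': 83.07} [571.2  98.7  59.2]
red top [277. 273.] 1358 {'c': array([568. ,  75.6]), 'size': array([27. , 11.6]), 'yaw': -6.51} ray {'c': array([568.2,  77.3]), 'size': array([26.4, 11.4]), 'yaw': -6.44} z [169.9 195.9]
```

View pics/w7.png

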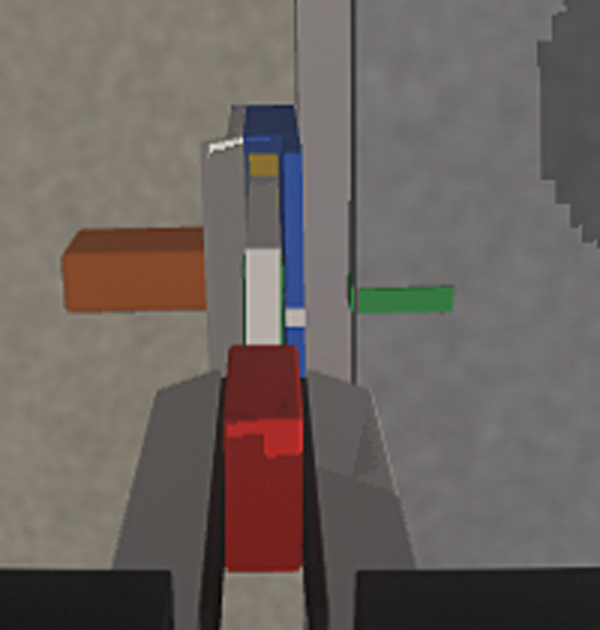

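In the crop the white blade at (262,300) lies squarely between the lip at (225,280) and the back plate at (293,250). The green stripe is on both sides, so the holder is symmetric. I'll correct by a fraction of a millimetre and insert.

arm_command:
  rows:
    - {"tx":0.002,"ty":-0.004,"tz":0,"wx":0,"wy":0,"wz":0,"jaw":-1}
    - {"tx":0.002,"ty":-0.004,"tz":-0.03,"wx":0,"wy":0,"wz":0,"jaw":-1}
    - {"tx":0.002,"ty":-0.004,"tz":-0.07,"wx":0,"wy":0,"wz":0,"jaw":-1}
    - {"tx":0.002,"ty":-0.004,"tz":-0.11,"wx":0,"wy":0,"wz":0,"jaw":-1}
    - {"tx":0.002,"ty":-0.004,"tz":-0.11,"wx":0,"wy":0,"wz":0,"jaw":-1}

```text
time: 13.65
tcp_pos: [568.8, 74.3, 347.7]
tcp_rot: [-0.0, 0.75, 0.662, -0.0]
wrist_force: [-0.3, -0.1, -1.1]
grip_width: 0.123
finger_force: 40.0
```

arm_command:
  rows:
    - {"tx":0,"ty":0,"tz":-0.04,"wx":0,"wy":0,"wz":0,"jaw":-1}
    - {"tx":0,"ty":0,"tz":-0.08,"wx":0,"wy":0,"wz":0,"jaw":-1}
    - {"tx":0,"ty":0,"tz":-0.12,"wx":0,"wy":0,"wz":0,"jaw":-1}
    - {"tx":0,"ty":0,"tz":-0.14,"wx":0,"wy":0,"wz":0,"jaw":-1}
    - {"tx":0,"ty":0,"tz":-0.14,"wx":0,"wy":0,"wz":0,"jaw":-1}

```text
time: 14.28
tcp_pos: [568.9, 74.4, 327.2]
tcp_rot: [-0.0, 0.75, 0.662, -0.0]
wrist_force: [0.2, 0.5, 0.4]
grip_width: 0.126
finger_force: 40.0
```

arm_command:
  rows:
    - {"tx":0,"ty":0,"tz":-0.02,"wx":0,"wy":0,"wz":0,"jaw":-1}
    - {"tx":0,"ty":0,"tz":-0.04,"wx":0,"wy":0,"wz":0,"jaw":-1}
    - {"tx":0,"ty":0,"tz":-0.055,"wx":0,"wy":0,"wz":0,"jaw":-1}
    - {"tx":0,"ty":0,"tz":-0.055,"wx":0,"wy":0,"wz":0,"jaw":-1}
  force: 50

```text
time: 14.78
tcp_pos: [569.2, 74.5, 319.6]
tcp_rot: [0.0, 0.75, 0.662, 0.0]
wrist_force: [-0.2, -0.2, 4.8]
grip_width: 0.124
finger_force: 50.0
```

arm_command:
  rows:
    - {"tx":0,"ty":0,"tz":-0.01,"wx":0,"wy":0,"wz":0,"jaw":-1}
    - {"tx":0,"ty":0,"tz":-0.02,"wx":0,"wy":0,"wz":0,"jaw":-1}
    - {"tx":0,"ty":0,"tz":-0.02,"wx":0,"wy":0,"wz":0,"jaw":-1}
    - {"tx":0,"ty":0,"tz":-0.02,"wx":0,"wy":0,"wz":0,"jaw":-1}

```text
time: 15.28
tcp_pos: [569.2, 74.5, 317.6]
tcp_rot: [0.0, 0.75, 0.662, 0.001]
wrist_force: [-1.9, -1.0, 11.4]
grip_width: 0.118
finger_force: 50.0
```

arm_command:
  rows:
    - {"tx":0,"ty":0,"tz":-0.005,"wx":0,"wy":0,"wz":0,"jaw":-1}
    - {"tx":0,"ty":0,"tz":-0.01,"wx":0,"wy":0,"wz":0,"jaw":-1}
    - {"tx":0,"ty":0,"tz":-0.01,"wx":0,"wy":0,"wz":0,"jaw":-1}
    - {"tx":0,"ty":0,"tz":-0.01,"wx":0,"wy":0,"wz":0,"jaw":-1}

```text
time: 15.78
tcp_pos: [569.2, 74.7, 317.4]
tcp_rot: [0.001, 0.75, 0.662, 0.001]
wrist_force: [-4.6, -0.0, 22.2]
grip_width: 0.122
finger_force: 50.0
```

Run:
```python
from car import *; from hold import holder
st=env.read_state(); print(st["time"],st["tcp_pos"],st["tcp_rot"],st["wrist_force"],st["wrist_torque"])
s=snap("wrist"); carrier(s); holder(s,500,640,0,150,149)
save("w8.png",s["image"],1.4)
```

```text
15.775 [569.15272199  74.65447588 317.39323756] [7.68996643e-04 7.49677750e-01 6.61802246e-01 6.83392650e-04] [-4.59149672 -0.02446207 22.17861798] [-0.22524935  1.28298828  0.01456005]
orange [225. 230.] 1804 z [64. 83. 84.] top {'c': array([536.3,  78.9]), 'size': array([15.4, 34.4]), 'yaw': 83.72} ray@84 {'c': array([536.6,  80.1]), 'size': array([15.7, 34.2]), 'yaw': 83.07}
blue top [288. 213.] 391 {'c': array([577.2,  95.2]), 'size': array([32.2,  3.9]), 'yaw': -5.46} ray {'c': array([577.2,  95.6]), 'size': array([32.5,  3.9]), 'yaw': -5.43} 111.2
green [312. 244.] 18 {'c': array([588.5,  72.9]), 'size': array([5.1, 0.8]), 'yaw': -5.92} [588.6  73.   97.9]
green [334. 245.] 359 {'c': array([601. ,  71.5]), 'size': array([ 6.3, 21.7]), 'yaw': 84.45} [600.9  71.7 100.1]
white [300. 115.] 4418 {'c': array([589.3, 135.2]), 'size': array([138.9,  11.7]), 'yaw': -5.73} [590.3 143.8  85.1]
red top [277. 273.] 1360 {'c': array([568.8,  75.5]), 'size': array([26. , 11.6]), 'yaw': -6.52} ray {'c': array([568.9,  76.9]), 'size': array([26. , 11.4]), 'yaw': -6.46} z [123.  148.4]
```

View pics/w8.png

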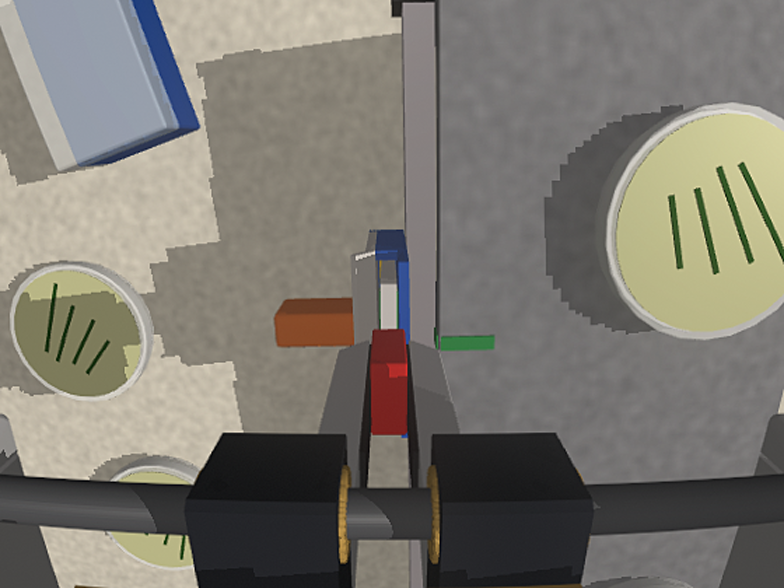

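The holder is on the stop. Pressing further only raised the force, from 11 to 22 N, while the height stayed at 317.4, and the tab top measures 148.4 against 149 expected. In the view the blade at (388,305) sits between lip and back plate, the carrier hasn't moved from the mark, and the dishes in view haven't been touched. I'll hand it in.

```bash
python3 -c "
from station import env
print(env.finish_job())"
```

```text
the job is handed in; nothing more can be done
None
```

The job is handed in at about 16 s: the carrier is in its detent level with the green mark, and the largest label holder is upright behind the lip, still gripped and pressed onto the floor stop at about 22 N; I never touched the dishes, bottle or tape, but did not re-image them all at the end.

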